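# Put the leveller away in the hidden push-to-open drawer

### The job

The small steel unit has a hidden drawer with no handle: one of the three identical plates under its hood is the push latch, and you find out which by pressing them until one gives way and the drawer springs out. Take the coffee leveller from the top of the unit, set it down upright on the drawer floor without dropping it, let go, then push the drawer fully home until it latches shut and stays. Leave the tamper and the shot glass where they stand.

Things in the scene. Friction and masses are not known exactly. Their poses are not given: they have to be found in the camera images.
- unit: fixed dark steel drawer unit, 165 deep x 180 wide x 142 mm high. Origin under the middle of its front face; x points back into the unit, y to its left as the robot sees it, z up. Drawer front at z 4-54 mm, 10 mm proud, full width. Above it a niche: a fascia slopes from the front edge (x 0, z 60) up and back at 36 degrees to x 50 mm, with cheeks at the sides from x 32 mm back.
- hood_edge (a point): middle of the front edge of the flat top shelf (z 136 to 142 mm, from x 7.5 to 165 mm, 184 wide), at its top, z 142 mm. Axes as the unit. It hangs over the plates as a hood, so they cannot be reached from straight above: press with closed fingers, tool tilted back about 36 degrees, along the plate's normal.
- plate_left (a point): left of three like plates. Plain steel, 24 (up the slope) x 34 wide, 8 mm proud of the fascia; point at the middle of its outer face (x 15.5, z 81 mm in the unit); axes as the unit; outward normal 36 degrees from vertical, up and to -x. One plate, another each time, is the latch: sprung, it goes 6.5 mm in, 2.5 N at first, 6 N fully in (9 N is ample), and frees the drawer about 5 mm in. The other two are rigid.
- plate_middle (a point): middle plate, 42 mm from each of the others. Plain steel, 24 (up the slope) x 34 wide, 8 mm proud of the fascia; point at the middle of its outer face (x 15.5, z 81 mm in the unit); axes as the unit; outward normal 36 degrees from vertical, up and to -x. 
- plate_right (a point): right plate. Plain steel, 24 (up the slope) x 34 wide, 8 mm proud of the fascia; point at the middle of its outer face (x 15.5, z 81 mm in the unit); axes as the unit; outward normal 36 degrees from vertical, up and to -x. 
- drawer (a joint): how far the drawer is out, m: 0 shut and latched, 0.115 fully out, towards the unit's -x. Once freed, a spring of 3 to 5 N drives it right out in about a second and keeps it there. To shut, push its front: about 5 N, rising to 8 N over the last 8 mm as the latch rides over, to a stop at -0.003; let go, it springs back to 0 and holds. Let go before, it comes out again.
- drawer_floor (a point): moves with the drawer: point on its inner floor, midway across, 45 mm behind the inside of the front; axes as the unit. Inside, x runs from 45 mm in front of it to 65 mm behind, y 79 mm either side. Floor 8 mm above the worktop; side and back walls 25 mm above the floor, front 46 mm, roof of the bay 47 mm. Fully out, the point is 70 mm in front of the unit's front face.
- drawer_front (a point): moves with the drawer: middle of the outer face of the drawer front (faces the unit's -x), 180 wide x 50 mm high, 29 mm above the worktop. When nearly shut, the hood's edge stands only 17 mm behind this face, so push with the tool tilted back too.
- leveller: the part to store: plain round pale coffee leveller, a solid disc 60 mm across and 34 mm high, about 0.3 kg, standing upright on top of the unit (its underside 142 mm up). Origin at the centre of its underside, z up. Grasp it across the rim.
- tamper: bystander: coffee tamper with turned wooden handle, 58 mm across, 91 mm high, standing right of the unit. Origin at the centre of its underside.
- shot_glass: bystander: small clear glass, 49 mm across, 61 mm high, left of the unit. Origin at the centre of its underside.

How it is judged:
On the way, in this order (a step that is already met when the one before it is completed fails the run):
1. the latch is pressed and the drawer has sprung out (value of joint drawer above 0.1 m), for 0.2 s.
2. the leveller stands on the floor of the open drawer, let go (x of leveller in the frame of drawer_floor between -0.022 and 0.042 m and y of leveller in the frame of drawer_floor between -0.056 and 0.056 m and z of leveller in the frame of drawer_floor between -0.004 and 0.004 m and angle between leveller's own z axis and vertical below 0.12 rad and value of joint drawer above 0.08 m and contact force between the fingers and leveller below 0.1 N), for 0.2 s.
At the end, for the whole second after the job is handed in: the drawer is latched shut (less than 3 mm out), the leveller lies inside it upright on the drawer floor (within 4 mm of the floor, less than 7 degrees of tilt) and at rest, and tamper and shot glass are within 30 mm of where they stood (x of leveller in the frame of drawer_floor between -0.022 and 0.042 m and y of leveller in the frame of drawer_floor between -0.056 and 0.056 m and z of leveller in the frame of drawer_floor between -0.004 and 0.004 m and angle between leveller's own z axis and vertical below 0.12 rad and value of joint drawer below 0.003 m and linear speed of leveller below 0.02 m/s and distance of each of tamper, shot_glass from where it was at the start of the episode below 0.03 m); the robot touches nothing.
It fails at once if the tamper or the shot glass is moved by more than 30 mm or tipped over ((distance of tamper from where it was at the start of the episode above 0.03 m or angle between tamper's own z axis and vertical above 0.35 rad) or (distance of shot_glass from where it was at the start of the episode above 0.03 m or angle between shot_glass's own z axis and vertical above 0.35 rad)).
It fails at once if the leveller is dropped (falls free by more than about 20 mm) (contact force between the fingers and leveller below 0.05 N and linear speed of leveller above 0.65 m/s).
It also fails if it takes over 72 s, if anything falls off the work surface, if the arm or the gripper's body presses on something with over 40 N, if the wrist force passes 120 N, or if a joint passes its speed limit or range.

### The arm

A 6-joint arm with a two-finger parallel gripper is mounted at the origin on a cart in front of the work surface, level with it; the furniture and walls round the work are solid. World frame = base frame: x ahead of the robot, y to its left, z up, the work surface at z = 0. Lengths are in m, angles in rad, forces in N, time in s.
With the tool pointing down it reaches from about 0.25 to 0.775 m from the base axis. Payload 4 kg.
Tool frame: the origin (TCP) lies at the very end of the fingers, on their centre line; the grasp point (between the pads) lies 19 mm behind it; x points along the fingers, y is the direction in which the jaws open and shut, and the axes are right-handed (so a half turn about x gives the same grasp; the last joint's range is limited). The gripper opens to 94 mm and grips with 3 to 60 N. Pads are 16 mm wide; open, the fingers measure 119 mm over their backs; the gripper's body (75 mm by 177 mm) begins 78 mm behind the grasp point.
Start: joints at [1.061, 0.087, 1.371, -0, 1.684, -0.103], TCP at [0.218, 0.505, 0.206] pointing down, gripper open.
Joint ranges: [-3.1, 3.1], [-0.76, 2.03], [0.27, 2.55], [-1.08, 4.22], [0.17, 2.65], [-2.57, 2.57]. Speed limits (rad/s): [2.79, 2.79, 3.14, 3.14, 3.14, 3.14].

### API

Orientations are given as [roll, pitch, yaw] about the fixed x, y, z axes, in that order (R = Rz(yaw) Ry(pitch) Rx(roll)).
In Python, from bench import robot gives the robot as it stands.
- The arm moves only by the tool carry_out, never from a script. Its argument "targets" is a list of rows, each a list of 5 numbers: the closure, from 0 (fully open) to 1 (shut), then the shift along the tool's x, y, z in cm, then the turn about the tool's x in degrees. In form: [[fingers, tx, ty, tz, turn], ...]. A call has 1 to 20 rows; each row shifts and turns the commanded pose from where the row before left it, along the tool's axes as they then stand; what a row does not reach is not made up. A row lasts 1/10 s, in which the tool goes at most 50 mm and 8.59 degrees, less where a joint would pass 70% of its speed; a pose out of reach is approached as far as the arm can. A call is refused whole if a number of a shift passes 5 or a number of a turn 8.59, either way. A call with a gripper value outside its range is refused whole. The fingers move at their own pace and stop on an object; the grip force is fixed at half the most. Time passes only in rows, so rows that do not move let the fingers close. It gives the time, the measured TCP pose, the force and the opening at its end, in the units of the state.
- robot.get_obs(): the state, without advancing time (a new reading comes with each control period).
- robot.snapshot(name): name is "scene" or "top" or "wrist"; returns a dict with "image" (420x560x3 uint8, red, green, blue), "camera_matrix" (3x3 intrinsics, pixels), "distortion" ([k1, k2, p1, p2, k3] as OpenCV has them; the pictures are not rectified), "pose" (4x4, takes a point from camera to world coordinates). Camera axes: x right, y up, looking along -z (the intrinsics and any distortion apply to the point x, -y, -z); pixel columns grow to the right and rows downward; lengths in m; the calibration is good to about 2 mm. A picture is of the moment at which its call begins. There is no depth.
- robot.close_job(): hands the job in, once; it reports no verdict.
The state is a dict: "time": time; "joint_positions": joint angles; "qvel": joint speeds; "joint_torque": joint torques, N m; "tool_pos": TCP position; "ee_rot": TCP orientation; "wrist_force": force on the tool from outside, world axes, zero at the start; "wrist_torque": the same for the moment, N m; "width": finger opening in m.
Only numpy, scipy, OpenCV 4.12 (cv2) and the standard library are available. Lean on these libraries where they do the work, as an engineer would, in place of code of your own. Each camera call takes 0.05 s, during which the arm holds its last target. There are 200 camera calls.

## Working session

There is one attempt and no reset: what is moved stays moved. The work goes in short steps, Python scripts to look and compute and a tool call to move; the robot and the scene stay as the last step left them, time stands still between calls to the robot, and variables do not carry over. Pictures are saved under pics/ and viewed, about 8 in all and at most 12, crops included, and the job is handed in when it is done.

Besides the shell and the picture viewer there is one more tool, called after "Emit:" as name([rows], argument=value, ...), one row to a line, values as JSON. carry_out: Moves the arm, as the interface text tells. Its arguments: {"type":"object","properties":{"targets":{"type":"array","items":{"type":"array","items":{"type":"number"}}}},"required":["targets"]}

```bash
mkdir -p pics
cat > h.py <<'E'
import numpy as np, cv2
from bench import robot
from scipy.spatial.transform import Rotation as R
def snap(n,f=None):
    s=robot.snapshot(n)
    if f: cv2.imwrite('pics/'+f,cv2.cvtColor(s['image'],cv2.COLOR_RGB2BGR))
    return s
def ray(s,px):
    p=cv2.undistortPoints(np.array(px,float).reshape(-1,1,2),s['camera_matrix'],np.array(s['distortion'])).reshape(-1,2)
    d=np.c_[p[:,0],-p[:,1],-np.ones(len(p))]@s['pose'][:3,:3].T
    return s['pose'][:3,3],d
def plane(s,px,z):
    o,d=ray(s,px); return o+d*((z-o[2])/d[:,2])[:,None]
def proj(s,P):
    P=np.atleast_2d(P); T=s['pose']; q=(P-T[:3,3])@T[:3,:3]; q=q*[1,-1,-1]
    return cv2.projectPoints(q,np.zeros(3),np.zeros(3),s['camera_matrix'],np.array(s['distortion']))[0].reshape(-1,2)
E
python3 - <<'E'
from h import *
a=snap('scene','s1.png');b=snap('top','t1.png')
for s in(a,b): print(s['pose'].round(3).tolist(),s['camera_matrix'].round(0).tolist())
o=robot.get_obs();print({k:np.round(v,3).tolist() for k,v in o.items()})
E
```

```text
[[-0.777, 0.399, -0.487, 0.174], [-0.629, -0.507, 0.589, 0.194], [-0.012, 0.765, 0.645, 0.655], [0.0, 0.0, 0.0, 1.0]] [[441.0, 0.0, 280.0], [0.0, 441.0, 205.0], [0.0, 0.0, 1.0]]
[[0.0, 0.997, -0.071, 0.529], [-1.0, 0.001, 0.016, -0.304], [0.017, 0.071, 0.997, 0.971], [0.0, 0.0, 0.0, 1.0]] [[381.0, 0.0, 281.0], [0.0, 381.0, 209.0], [0.0, 0.0, 1.0]]
{'time': 0.1, 'joint_positions': [1.061, 0.088, 1.372, 0.0, 1.684, -0.103], 'qvel': [-0.0, -0.002, -0.006, -0.002, 0.0, -0.0], 'joint_torque': [0.003, -34.125, -30.33, 0.072, 0.03, -0.0], 'tool_pos': [0.217, 0.505, 0.204], 'ee_rot': [-1.676, 1.569, -2.083], 'wrist_force': [-0.014, -0.034, 0.192], 'wrist_torque': [-0.03, -0.022, -0.003], 'width': 0.094}
```

View pics/s1.png

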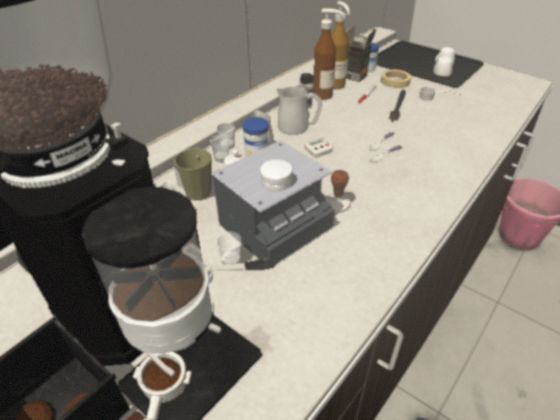

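View pics/t1.png

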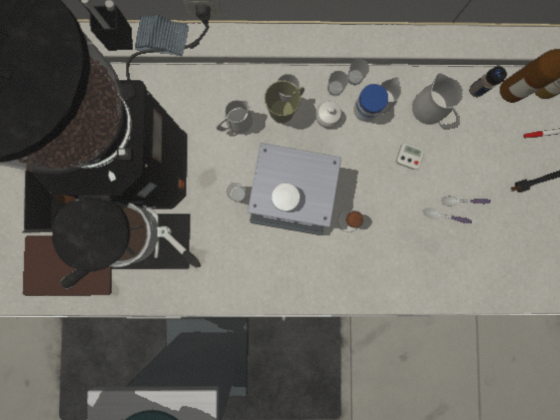

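The scene view shows the unit near (275,200) with the three plates facing the robot, the leveller on top and the tamper at (340,185). In the top view the shelf runs from about (250,145) to (340,225), with the leveller at (286,197), the glass at (237,192) and the tamper at (355,220).

Run:
```python
from h import *
b=snap('top');im=b['image'].astype(int)
print(im[170,290],im[197,286],im[225,290],im[160,200])
hsv=cv2.cvtColor(b['image'],cv2.COLOR_RGB2HSV)
roi=np.zeros((420,560),np.uint8);roi[138:228,243:347]=1
m=((im[...,2]-im[...,0]>8)&(im[...,2]>110)).astype(np.uint8)*roi
c=max(cv2.findContours(m,0,1)[0],key=cv2.contourArea)
r=cv2.minAreaRect(c);bx=cv2.boxPoints(r)
q=cv2.approxPolyDP(cv2.convexHull(c),4,True).reshape(-1,2);print('rect',r,q.tolist())
P=plane(b,q,.142);print(P.round(4).tolist());P=plane(b,bx,.142);print('box',bx.tolist(),P.round(4).tolist(),np.linalg.norm(np.roll(P,1,0)-P,axis=1))
roi[:]=0;roi[175:220,265:310]=1
w=((im.min(2)>165)&(abs(im[...,2]-im[...,0])<30)).astype(np.uint8)*roi
c=max(cv2.findContours(w,0,1)[0],key=cv2.contourArea);e=cv2.fitEllipse(cv2.convexHull(c));print(e,plane(b,[e[0]],.176), plane(b,[e[0]],.165))
big=cv2.resize(b['image'][130:240,220:380],None,fx=5,fy=5,interpolation=2)
cv2.imwrite('pics/c1.png',big[...,::-1])
print('tamper',plane(b,[[355,219]],.09),'glass',plane(b,[[237,192]],.03))
```

```text
[153 153 159] [214 214 207] [72 75 76] [169 167 157]
rect ((313.0, 210.0), (0.0, 0.0), 0.0) [[313, 210]]
[[0.5859, -0.3873, 0.142]]
box [[313.0, 210.0], [313.0, 210.0], [313.0, 210.0], [313.0, 210.0]] [[0.5859, -0.3873, 0.142], [0.5859, -0.3873, 0.142], [0.5859, -0.3873, 0.142], [0.5859, -0.3873, 0.142]] [0. 0. 0. 0.]
((284.618896484375, 196.2029571533203), (27.424800872802734, 27.76518440246582), 148.3411102294922) [[ 0.61252567 -0.32430112  0.176     ]] [[ 0.61368427 -0.32458859  0.165     ]]
tamper [[ 0.56862216 -0.49025174  0.09      ]] glass [[ 0.63817414 -0.20984368  0.03      ]]
```

View pics/c1.png

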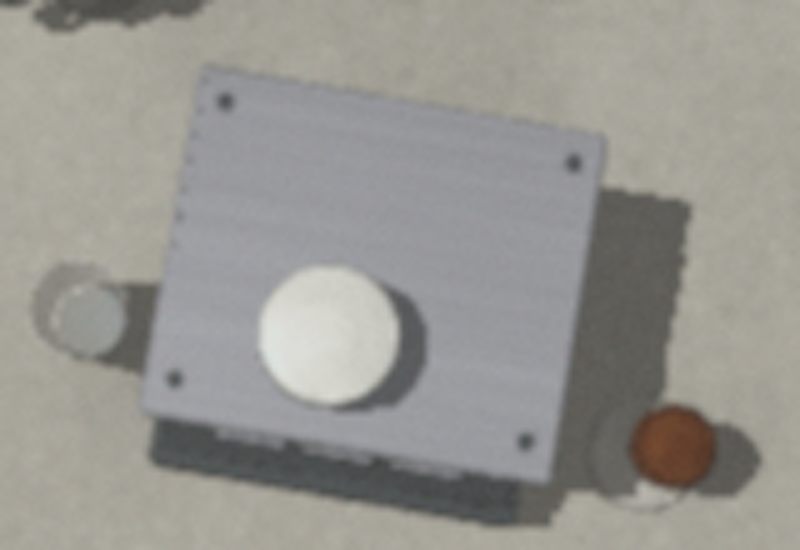

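The crop shows the shelf corners at (203,66), (606,138), (550,482) and (142,410), the leveller at (329,335) with radius 70, the tamper off the front right and the glass at left.

```bash
cat >> h.py <<'E'
def err(A): return A
E
python3 - <<'E'
from h import *
b=snap('top')
c=lambda L:(np.array(L,float)-2)/5+[220,130]
P=plane(b,c([[203,66],[606,138],[550,482],[142,410]]),.142)
print(P.round(4),np.linalg.norm(np.roll(P,-1,0)-P,axis=1))
e=P.mean(0)
f=(P[0]+P[1]-P[2]-P[3]);g=(P[0]+P[3]-P[1]-P[2])
yf=np.arctan2(f[1],f[0]);yg=np.arctan2(-g[0],g[1]);print(np.degrees([yf,yg]))
yaw=np.mean([yf,yg]);x=np.array([np.cos(yaw),np.sin(yaw),0]);y=np.array([-x[1],x[0],0])
he=(P[2]+P[3])/2; he2=e-x*.07875
print('hood',he,he2)
O=(he+he2)/2-x*.0075;O[2]=0;print('O',O,'yaw',yaw)
L=plane(b,c([[329,335]]),.176)[0];print('lev',L,(L-O)@x,(L-O)@y)
for n,s in(('l',1),('m',0),('r',-1)): print(n,O+x*.0155+y*.042*s+[0,0,.081])
s=snap('scene')
U=lambda p:O+x*p[0]+y*p[1]+[0,0,p[2]]
pts=[[.0075,.092,.142],[.0075,-.092,.142],[.165,.092,.142],[.165,-.092,.142],[.0155,.042,.081],[.0155,0,.081],[.0155,-.042,.081],[-.01,.09,.054],[-.01,-.09,.054],[-.01,-.09,.004]]
pp=proj(s,[U(p) for p in pts]);pp=np.vstack([pp,proj(s,L)])
im=cv2.resize(s['image'][130:280,180:380],None,fx=4,fy=4,interpolation=2)
for q in pp: cv2.circle(im,tuple(int(v) for v in ((q-[180,130])*4+2).round()),3,(255,0,0),-1)
cv2.imwrite('pics/c2.png',im[...,::-1])
E
```

```text
[[ 0.7347 -0.2713  0.142 ]
 [ 0.7031 -0.4496  0.142 ]
 [ 0.5509 -0.4234  0.142 ]
 [ 0.5822 -0.2453  0.142 ]] [0.18111557 0.15439753 0.18079436 0.15464056]
[ -9.7228031  -10.00193178]
hood [ 0.56657641 -0.33433098  0.142     ] [ 0.56513992 -0.33389023  0.142     ]
O [ 0.558469   -0.33282599  0.        ] yaw -0.17213078384469532
lev [ 0.61169066 -0.32594177  0.176     ] 0.05125601087199134 0.015898398673801172
l [ 0.58093379 -0.29410154  0.081     ]
m [ 0.57373994 -0.33548086  0.081     ]
r [ 0.5665461  -0.37686019  0.081     ]
```

View pics/c2.png

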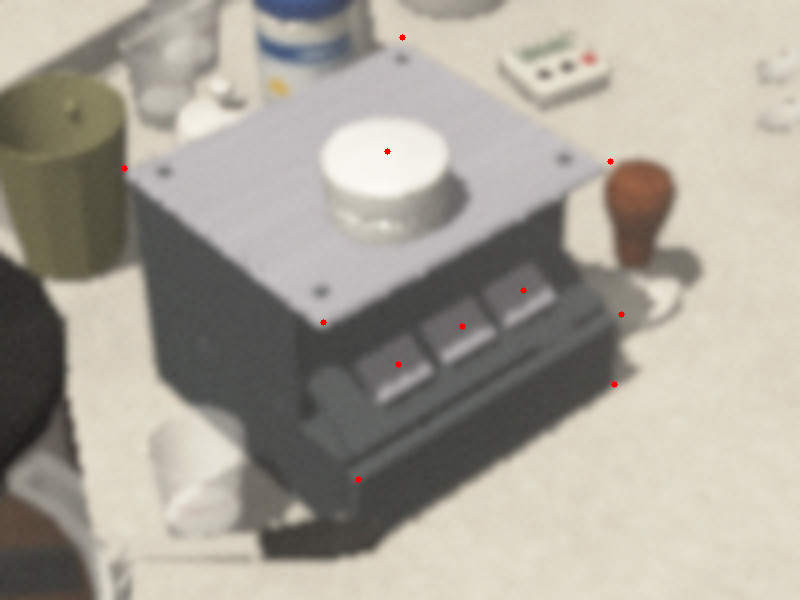

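```bash
sed -i '/def err/d' h.py
cat >> h.py <<'E'
yaw=-0.172;xu=np.array([np.cos(yaw),np.sin(yaw),0]);yu=np.array([-xu[1],xu[0],0]);O=np.array([.5585,-.3328,0])
U=lambda *p:O+xu*p[0]+yu*p[1]+np.array([0,0,p[2]])
def st():
    o=robot.get_obs();M=R.from_euler('xyz',o['ee_rot']).as_matrix();p=np.array(o['tool_pos'])
    print('t',round(o['time'],2),'p',p.round(4),'q',np.round(o['joint_positions'],3),'w',round(float(o['width']),4),'F',np.round(o['wrist_force'],1))
    print('X',M[:,0].round(3),'Y',M[:,1].round(3),'Z',M[:,2].round(3),'unit',((p-O)@xu).round(4),((p-O)@yu).round(4))
    return p,M
def plan(*way):
    p,M=st()
    for w in way:
        d=M.T@(np.array(w)-p)*100;n=int(np.ceil(np.abs(d).max()/4));p=np.array(w);print(n,'x',(d/n).round(2),'total',d.round(2))
E
python3 - <<'E'
from h import *
plan((.19,.4,.35),(.30,.1,.42),(.33,-.1,.42),(.45,-.22,.42))
E
```

```text
t 0.25 p [0.2175 0.5049 0.2049] q [ 1.061  0.088  1.371 -0.     1.684 -0.103] w 0.0939 F [-0.1  0.4  0.1]
X [-0.    -0.001 -1.   ] Y [ 0.396  0.918 -0.001] Z [ 0.918 -0.396 -0.   ] unit -0.4793 0.767
4 x [-3.62 -2.68  0.41] total [-14.5  -10.74   1.62]
6 x [-1.16 -3.87  3.66] total [ -6.98 -23.21  21.97]
5 x [ 0.   -3.44  2.13] total [  0.02 -17.18  10.67]
4 x [ 0.   -1.57  3.94] total [ 1.000e-02 -6.270e+00  1.577e+01]
```

Emit:
carry_out([
  [0, -3.6, -2.7, 0.4, 0],
  [0, -3.6, -2.7, 0.4, 0],
  [0, -3.6, -2.7, 0.4, 0],
  [0, -3.6, -2.7, 0.4, 0],
  [0, 0, 0, 0, -6.7],
  [0, 0, 0, 0, -6.7],
  [0, 0, 0, 0, 0],
])

```text
time: 0.95
tool_pos: [0.1896, 0.3994, 0.35]
ee_rot: [1.175, 1.57, 1.001]
wrist_force: [-0.1, 0.7, -1.5]
width: 0.0943
```

Run:
```python
from h import *
plan((.30,.1,.42),(.33,-.1,.42),(.45,-.19,.42),(.60,-.22,.42))
```

```text
t 0.95 p [0.1896 0.3994 0.35  ] q [ 0.999 -0.137  1.305  0.     1.972 -0.398] w 0.0943 F [-0.1  0.7 -1.5]
X [ 0.001  0.001 -1.   ] Y [0.172 0.985 0.001] Z [ 0.985 -0.172  0.   ] unit -0.4888 0.6583
7 x [-1.   -3.94  2.29] total [ -7.03 -27.58  16.04]
5 x [-0.   -3.84  1.28] total [ -0.02 -19.18   6.4 ]
4 x [-0.   -1.7   3.34] total [-0.   -6.8  13.37]
4 x [ 0.   -0.09  3.82] total [ 1.000e-02 -3.700e-01  1.529e+01]
```

Emit:
carry_out([
  [0.5, -1, -4, 2.3, 0],
  [0.5, -1, -4, 2.3, 0],
  [0.5, -1, -4, 2.3, 0],
  [0.5, -1, -4, 2.3, 0],
  [0.5, -1, -4, 2.3, 0],
  [0.5, -1, -4, 2.3, 0],
  [0.5, -1, -4, 2.3, 0],
  [1, 0, -3.8, 1.3, 0],
  [1, 0, -3.8, 1.3, 0],
  [1, 0, -3.8, 1.3, 0],
  [1, 0, -3.8, 1.3, 0],
  [1, 0, -3.8, 1.3, 0],
  [1, 0, -1.7, 3.4, 0],
  [1, 0, -1.7, 3.4, 0],
  [1, 0, -1.7, 3.4, 0],
  [1, 0, -1.7, 3.4, 0],
  [1, 0, 0, 3, 0],
])

```text
time: 2.65
tool_pos: [0.4844, -0.2, 0.4176]
ee_rot: [3.001, 1.568, 2.823]
wrist_force: [-0.0, -0.5, 0.9]
width: 0.0002
```

Run:
```python
from h import *
st(); snap('scene','s2.png')
```

```text
t 2.65 p [ 0.4844 -0.2     0.4176] q [-4.990e-01  9.100e-02  9.440e-01 -1.000e-03  2.109e+00 -1.892e+00] w 0.0002 F [-0.  -0.5  0.9]
X [-0.003  0.001 -1.   ] Y [0.178 0.984 0.   ] Z [ 0.984 -0.178 -0.003] unit -0.0957 0.1181
```

View pics/s2.png

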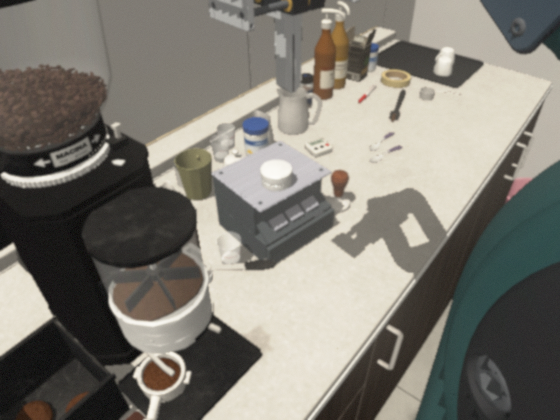

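The arm hangs clear above the counter, left of and in front of the unit, and the scene is unchanged. I can't command tilt directly, so I'll test what the arm does when pushed past its reach limit.

Emit:
carry_out([
  [1, 0, 0, 4, 0],
  [1, 0, 0, 4, 0],
  [1, 0, 0, 4, 0],
  [1, 0, 0, 4, 0],
  [1, 0, 0, 4, 0],
  [1, 0, 0, 4, 0],
])

```text
time: 3.3
tool_pos: [0.6948, -0.2305, 0.3857]
ee_rot: [-0.032, 1.559, -0.208]
wrist_force: [0.5, -0.5, -1.8]
width: 0.0004
```

Run:
```python
from h import *
st()
```

```text
t 3.3 p [ 0.6948 -0.2305  0.3857] q [-0.399  0.638  0.282  0.003  2.211 -1.792] w 0.0004 F [ 0.5 -0.5 -1.8]
X [ 0.011 -0.002 -1.   ] Y [ 0.174  0.985 -0.   ] Z [ 0.985 -0.174  0.012] unit 0.1168 0.1242
```

Emit:
carry_out([
  [1, 0, 0, 3, 0],
  [1, 0, 0, 3, 0],
  [1, 0, 0, 3, 0],
  [1, 0, 0, 3, 0],
])

```text
time: 3.7
tool_pos: [0.7518, -0.2316, 0.3512]
ee_rot: [-0.133, 1.484, -0.308]
wrist_force: [0.2, 0.6, -0.1]
width: 0.0008
```

Run:
```python
from h import *
st()
```

```text
t 3.7 p [ 0.7518 -0.2316  0.3512] q [-0.373  0.69   0.276  0.007  2.089 -1.765] w 0.0008 F [ 0.2  0.6 -0.1]
X [ 0.083 -0.026 -0.996] Y [ 0.175  0.985 -0.012] Z [ 0.981 -0.173  0.086] unit 0.1731 0.1328
```

Emit:
carry_out([
  [1, 0, 0, 5, 0],
  [1, 0, 0, 5, 0],
  [1, 0, 0, 5, 0],
  [1, 0, 0, 5, 0],
])

```text
time: 4.1
tool_pos: [0.835, -0.2332, 0.2989]
ee_rot: [-0.118, 1.364, -0.293]
wrist_force: [-0.4, 0.4, -0.1]
width: 0.0009
```

Run:
```python
from h import *
st()
```

```text
t 4.1 p [ 0.835  -0.2332  0.2989] q [-0.342  0.765  0.276  0.011  1.894 -1.733] w 0.0009 F [-0.4  0.4 -0.1]
X [ 0.196 -0.059 -0.979] Y [ 0.177  0.984 -0.024] Z [ 0.965 -0.168  0.203] unit 0.2554 0.1455
```

Emit:
carry_out([
  [1, -0.9, 0, -4, 0],
  [1, -0.9, 0, -4, 0],
  [1, -0.9, 0, -4, 0],
  [1, -0.9, 0, -4, 0],
  [1, -0.9, 0, -4, 0],
  [1, -0.9, 0, -4, 0],
  [1, -3.9, 0, 0.8, 0],
  [1, -3.9, 0, 0.8, 0],
  [1, -3.9, 0, 0.8, 0],
  [1, -3.9, 0, 0.8, 0],
  [1, -3.9, 0, 0.8, 0],
  [1, 0, 0, 0, 0],
])

```text
time: 5.3
tool_pos: [0.5966, -0.1861, 0.5117]
ee_rot: [-0.125, 1.35, -0.3]
wrist_force: [-1.1, 0.3, 0.7]
width: 0.0002
```

Run:
```python
from h import *
st()
```

```text
t 5.3 p [ 0.5966 -0.1861  0.5117] q [-0.406  0.248  0.574  0.027  2.099 -1.786] w 0.0002 F [-1.1  0.3  0.7]
X [ 0.209 -0.065 -0.976] Y [ 0.177  0.984 -0.027] Z [ 0.962 -0.167  0.217] unit 0.0124 0.1511
```

Orientation holds while translating, so I'll gain more tilt by pushing up and out.

Emit:
carry_out([
  [1, -2.2, 0, 3.3, 0],
  [1, -2.2, 0, 3.3, 0],
  [1, -2.2, 0, 3.3, 0],
  [1, -2.2, 0, 3.3, 0],
  [1, -2.2, 0, 3.3, 0],
  [1, -2.2, 0, 3.3, 0],
  [1, 0, 0, 0, 0],
])

```text
time: 6.0
tool_pos: [0.6608, -0.1823, 0.5587]
ee_rot: [-0.117, 1.242, -0.289]
wrist_force: [-1.2, -0.5, 0.1]
width: 0.0003
```

Run:
```python
from h import *
st()
```

```text
t 6.0 p [ 0.6608 -0.1823  0.5587] q [-0.364  0.405  0.274  0.029  2.134 -1.744] w 0.0003 F [-1.2 -0.5  0.1]
X [ 0.309 -0.092 -0.947] Y [ 0.177  0.983 -0.038] Z [ 0.934 -0.156  0.32 ] unit 0.075 0.1658
```

Emit:
carry_out([
  [1, -2.5, 0, 3.3, 0],
  [1, -2.5, 0, 3.3, 0],
  [1, -2.5, 0, 3.3, 0],
  [1, -2.5, 0, 3.3, 0],
  [1, 0, 0, 0, 0],
])

```text
time: 6.5
tool_pos: [0.6723, -0.1729, 0.5918]
ee_rot: [-0.111, 1.136, -0.282]
wrist_force: [-0.5, 1.3, 0.5]
width: 0.0004
```

Run:
```python
from h import *
p,M=st(); X=M[:,0];print(np.degrees([np.arccos(-X[2]),np.arctan2(X[1],X[0])]))
```

```text
t 6.5 p [ 0.6723 -0.1729  0.5918] q [-0.347  0.371  0.274  0.031  2.063 -1.726] w 0.0004 F [-0.5  1.3  0.5]
X [ 0.404 -0.117 -0.907] Y [ 0.18   0.982 -0.047] Z [ 0.897 -0.145  0.418] unit 0.0848 0.177
[ 24.88380463 -16.17942236]
```

Emit:
carry_out([
  [1, -2.5, 0, 3.3, 0],
  [1, -2.5, 0, 3.3, 0],
  [1, -2.5, 0, 3.3, 0],
  [1, -2.5, 0, 3.3, 0],
  [1, -2.5, 0, 3.3, 0],
  [1, -2.5, 0, 3.3, 0],
  [1, -2.5, 0, 3.3, 0],
  [1, 0, 0, 0, 0],
])

```text
time: 7.3
tool_pos: [0.6689, -0.1535, 0.6683]
ee_rot: [-0.1, 0.947, -0.27]
wrist_force: [0.4, 0.8, 0.1]
width: 0.0002
```

Run:
```python
from h import *
p,M=st(); X=M[:,0];print(np.degrees([np.arccos(-X[2]),np.arctan2(X[1],X[0])]))
n=xu*-np.sin(np.radians(36))+[0,0,np.cos(np.radians(36))]
print(np.degrees(np.arccos(-X@n)))
for k in(1,0,-1):
    c=U(.0155,.042*k,.081);print(k,c)
c=U(.0155,.042,.081)
plan(p-M[:,0]*.0+(U(-.08,.042,0)-p)*[1,1,0],c+n*.08,c+n*.02,c)
```

```text
t 7.3 p [ 0.6689 -0.1535  0.6683] q [-0.324  0.287  0.274  0.034  1.957 -1.702] w 0.0002 F [0.4 0.8 0.1]
X [ 0.563 -0.156 -0.811] Y [ 0.187  0.981 -0.058] Z [ 0.805 -0.119  0.581] unit 0.0781 0.1955
[ 35.76005393 -15.4754764 ]
3.302024475997676
1 [ 0.58095972 -0.29407261  0.081     ]
0 [ 0.57377129 -0.33545287  0.081     ]
-1 [ 0.56658286 -0.37683314  0.081     ]
t 7.3 p [ 0.6689 -0.1535  0.6683] q [-0.324  0.287  0.274  0.034  1.957 -1.702] w 0.0002 F [0.4 0.8 0.1]
X [ 0.563 -0.156 -0.811] Y [ 0.187  0.981 -0.058] Z [ 0.805 -0.119  0.581] unit 0.0781 0.1955
4 x [-2.08 -3.9  -3.29] total [ -8.31 -15.59 -13.17]
12 x [ 3.77  0.26 -2.2 ] total [ 45.23   3.14 -26.44]
2 x [3.   0.17 0.02] total [5.99 0.34 0.05]
1 x [2.   0.11 0.02] total [2.   0.11 0.02]
```

Emit:
carry_out([
  [1, 0, 0, 0, 5.7],
  [1, -2, -3.9, -3.3, 0],
  [1, -2, -3.9, -3.3, 0],
  [1, -2, -3.9, -3.3, 0],
  [1, -2, -3.9, -3.3, 0],
  [1, 0, 0, 0, 0],
])

```text
time: 7.9
tool_pos: [0.4924, -0.2575, 0.6563]
ee_rot: [-0.004, 0.95, -0.284]
wrist_force: [0.9, -0.0, -0.1]
width: 0.0004
```

```bash
cat >> h.py <<'E'
n=xu*-np.sin(np.radians(36))+[0,0,np.cos(np.radians(36))]
E
python3 - <<'E'
from h import *
c=U(.0155,.042,.081)
plan(c+n*.08,c+n*.02,c)
E
```

```text
t 7.9 p [ 0.4924 -0.2575  0.6563] q [-0.753 -0.058  0.698  0.284  1.92  -1.867] w 0.0004 F [ 0.9 -0.  -0.1]
X [ 0.559 -0.163 -0.813] Y [ 0.277  0.961 -0.002] Z [ 0.782 -0.224  0.582] unit -0.078 0.0628
12 x [ 3.7  -0.12 -2.15] total [ 44.35  -1.45 -25.76]
2 x [2.99 0.2  0.01] total [5.99 0.39 0.03]
1 x [2.   0.13 0.01] total [2.   0.13 0.01]
```

Emit:
carry_out([
  [1, 3.7, -0.1, -2.1, 0],
  [1, 3.7, -0.1, -2.1, 0],
  [1, 3.7, -0.1, -2.1, 0],
  [1, 3.7, -0.1, -2.1, 0],
  [1, 3.7, -0.1, -2.1, 0],
  [1, 3.7, -0.1, -2.1, 0],
  [1, 3.7, -0.1, -2.1, 0],
  [1, 3.7, -0.1, -2.1, 0],
  [1, 3.7, -0.1, -2.1, 0],
  [1, 3.7, -0.1, -2.1, 0],
  [1, 3.7, -0.1, -2.1, 0],
  [1, 3.7, -0.1, -2.1, 0],
  [1, 0, 0, 0, 0],
])

```text
time: 9.2
tool_pos: [0.5415, -0.2756, 0.1366]
ee_rot: [0.012, 0.967, -0.258]
wrist_force: [0.2, -0.2, -0.1]
width: 0.0006
```

Run:
```python
from h import *
c=U(.0155,.042,.081)
plan(c+n*.02,c)
s=snap('scene');w=snap('wrist')
im=cv2.resize(s['image'][80:290,180:400],None,fx=2.8,fy=2.8,interpolation=2)
cv2.imwrite('pics/c3.png',im[...,::-1])
```

```text
t 9.2 p [ 0.5415 -0.2756  0.1366] q [-0.709 -0.154  1.868  0.321  0.898 -2.143] w 0.0006 F [ 0.2 -0.2 -0.1]
X [ 0.549 -0.145 -0.823] Y [0.265 0.964 0.007] Z [ 0.793 -0.222  0.567] unit -0.0265 0.0534
2 x [ 2.51 -0.44  0.17] total [ 5.01 -0.87  0.34]
1 x [2.   0.1  0.04] total [2.   0.1  0.04]
```

View pics/c3.png

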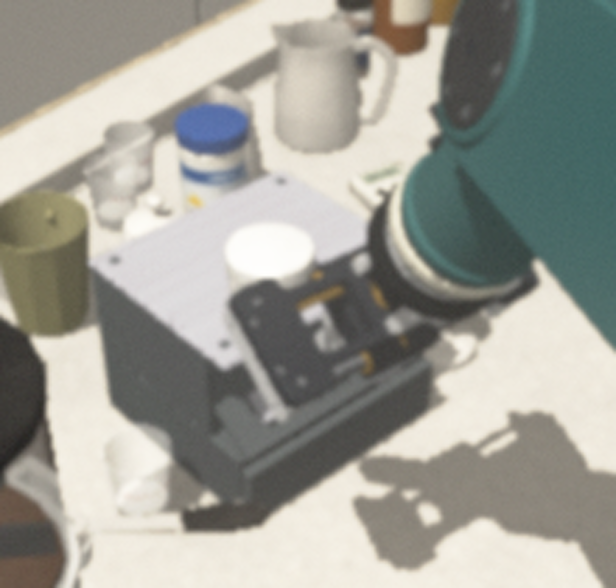

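Closed fingers are in front of the left plate at about (275,410), clear of the hood. Pressing it gently.

Emit:
carry_out([
  [1, 2.5, -0.4, 0.2, 0],
  [1, 2.5, -0.4, 0.2, 0],
  [1, 1.2, 0, 0, 0],
  [1, 0.4, 0, 0, 0],
  [1, 0.3, 0, 0, 0],
  [1, 0.3, 0, 0, 0],
  [1, 0, 0, 0, 0],
])

```text
time: 10.0
tool_pos: [0.5865, -0.2997, 0.0919]
ee_rot: [-0.001, 0.95, -0.271]
wrist_force: [0.3, -0.5, -0.6]
width: 0.0007
```

Run:
```python
from h import *
p,M=st(); o=robot.get_obs();print('n depth',(p-U(.0155,.042,.081))@n,'Fn',np.array(o['wrist_force'])@n)
```

```text
t 10.0 p [ 0.5865 -0.2997  0.0919] q [-6.840e-01 -1.000e-03  1.830e+00  3.450e-01  7.640e-01 -2.168e+00] w 0.0007 F [ 0.3 -0.5 -0.6]
X [ 0.56  -0.156 -0.813] Y [ 0.267  0.964 -0.001] Z [ 0.784 -0.216  0.582] unit 0.0219 0.0374
n depth 0.005033185042209819 Fn -0.7502146741406244
```

Emit:
carry_out([
  [1, -0.2, 0, -1.1, 0],
  [1, 0.4, 0, 0, 0],
  [1, 0.3, 0, 0, 0],
  [1, 0.3, 0, 0, 0],
  [1, 0, 0, 0, 0],
])

```text
time: 10.5
tool_pos: [0.5791, -0.2975, 0.0807]
ee_rot: [-0.003, 0.956, -0.269]
wrist_force: [-37.3, 12.8, 30.5]
width: 0.0008
```

```bash
cat >> h.py <<'E'
def pr(k):
    p,M=st(); o=robot.get_obs();d=p-U(.0155,.042*k,.081);print('n depth',d@n,'upslope',d@np.cross(n,-yu),'y',d@yu,'Fn',np.array(o['wrist_force'])@n)
E
python3 -c "
from h import *
pr(1)"
```

```text
t 10.5 p [ 0.5791 -0.2975  0.0807] q [-0.69  -0.003  1.853  0.353  0.751 -2.188] w 0.0008 F [-37.3  12.8  30.5]
X [ 0.556 -0.153 -0.817] Y [ 0.263  0.965 -0.002] Z [ 0.788 -0.214  0.577] unit 0.0142 0.0383
n depth 0.0005170050119907379 upslope -0.001204012876289953 y -0.0037218089961318563 Fn 47.58750255239154
```

Left plate is rigid (48 N with no travel). Next, the middle.

Emit:
carry_out([
  [1, -2, 0, 0, 0],
  [1, 0.1, -2.1, 0.2, 0],
  [1, 0.1, -2.1, 0.2, 0],
  [1, 0, 0, 0, 0],
])

```text
time: 10.9
tool_pos: [0.5636, -0.3394, 0.0956]
ee_rot: [-0.002, 0.95, -0.275]
wrist_force: [0.3, -0.2, -0.6]
width: 0.0005
```

```bash
python3 -c "
from h import *
pr(0)"
```

```text
t 10.9 p [ 0.5636 -0.3394  0.0956] q [-0.78   0.003  1.817  0.402  0.804 -2.283] w 0.0005 F [ 0.3 -0.2 -0.6]
X [ 0.56  -0.158 -0.813] Y [ 0.269  0.963 -0.001] Z [ 0.784 -0.218  0.582] unit 0.0061 -0.0056
n depth 0.01730922168608331 upslope 0.0009778805312905048 y -0.005585752970985756 Fn -0.7006330797302659
```

Emit:
carry_out([
  [1, 1.2, 0.2, 0, 0],
  [1, 0.5, 0, 0, 0],
  [1, 0.2, 0, 0, 0],
  [1, 0.2, 0, 0, 0],
  [1, 0, 0, 0, 0],
])

```text
time: 11.4
tool_pos: [0.5761, -0.3373, 0.0772]
ee_rot: [0.001, 0.953, -0.268]
wrist_force: [-4.3, 2.3, 4.0]
width: 0.0003
```

```bash
python3 -c "
from h import *
pr(0)"
```

```text
t 11.4 p [ 0.5761 -0.3373  0.0772] q [-0.76   0.045  1.814  0.406  0.766 -2.283] w 0.0003 F [-4.3  2.3  4. ]
X [ 0.559 -0.153 -0.815] Y [0.266 0.964 0.001] Z [ 0.786 -0.217  0.58 ] unit 0.0181 -0.0014
n depth -0.004573247085304663 upslope -0.00013328693988221477 y -0.0013979106302283383 Fn 5.958463301376952
```

Middle plate gives: 4.6 mm in at about 6 N. Press a little more, then back off.

Emit:
carry_out([
  [1, 0.2, 0, 0, 0],
  [1, 0, 0, 0, 0],
  [1, 0, 0, 0, 0],
  [1, -3, 0, 0, 0],
  [1, -4, 0, 0, 0],
  [1, -4, 0, 0, 0],
  [1, -4, 0, 0, 0],
  [0, 0, 0, 0, 0],
  [0, 0, 0, 0, 0],
  [0, 0, 0, 0, 0],
])

```text
time: 12.4
tool_pos: [0.493, -0.3147, 0.1961]
ee_rot: [0.003, 0.954, -0.268]
wrist_force: [-0.4, 0.5, -0.4]
width: 0.0212
```

Run:
```python
from h import *
pr(0)
s=snap('top')
im=cv2.resize(s['image'][130:290,210:380],None,fx=3.6,fy=3.6,interpolation=2)
cv2.imwrite('pics/c4.png',im[...,::-1])
```

```text
t 12.4 p [ 0.493  -0.3147  0.1961] q [-0.864 -0.24   1.823  0.381  1.061 -2.267] w 0.0212 F [-0.4  0.5 -0.4]
X [ 0.558 -0.153 -0.816] Y [0.266 0.964 0.001] Z [ 0.786 -0.218  0.578] unit -0.0676 0.0067
n depth 0.14194884532609284 upslope 0.00041414275958371753 y 0.00667240117372807 Fn -0.04517207357250696
```

View pics/c4.png

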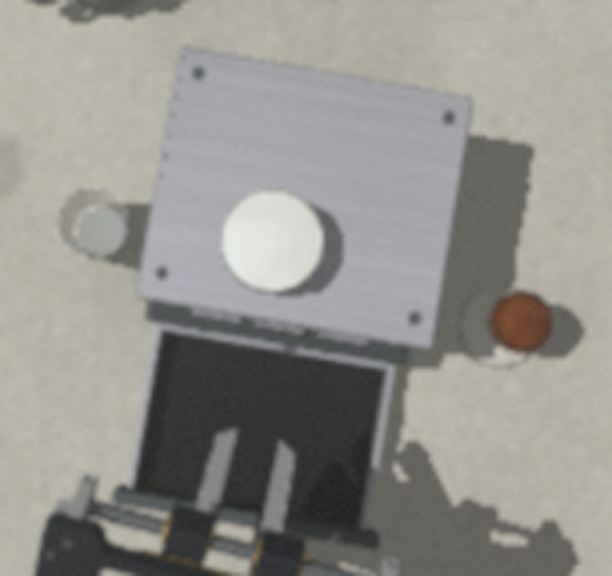

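Drawer is fully out and the leveller, tamper and glass are undisturbed. Next, grasp the leveller.

Run:
```python
from h import *
p,M=st()
T=np.array([.6223,-.3288,.150]);X=M[:,0]
plan(p+[0,0,.05],T-X*.08,T-X*.04,T)
```

```text
t 12.45 p [ 0.4931 -0.3145  0.1956] q [-0.864 -0.24   1.823  0.381  1.061 -2.267] w 0.025 F [-0.4 -0.4  0.8]
X [ 0.557 -0.152 -0.816] Y [0.266 0.964 0.002] Z [ 0.786 -0.218  0.578] unit -0.0676 0.0068
t 12.45 p [ 0.4931 -0.3145  0.1956] q [-0.864 -0.24   1.823  0.381  1.061 -2.267] w 0.025 F [-0.4 -0.4  0.8]
X [ 0.557 -0.152 -0.816] Y [0.266 0.964 0.002] Z [ 0.786 -0.218  0.578] unit -0.0676 0.0068
2 x [-2.04  0.    1.44] total [-4.08  0.01  2.89]
2 x [3.61 1.02 2.47] total [7.23 2.05 4.95]
1 x [ 4. -0. -0.] total [ 4. -0. -0.]
1 x [ 4. -0. -0.] total [ 4. -0. -0.]
```

Emit:
carry_out([
  [0, -2, 0, 1.4, 0],
  [0, -2, 0, 1.4, 0],
  [0, 0, 0, 0, 0],
  [0, 0, 0, 0, 0],
  [0, 0, 0, 0, 0],
  [0, 0, 0, 0, 0],
  [0, 2.4, 0.7, 1.7, 0],
  [0, 2.4, 0.7, 1.7, 0],
  [0, 2.4, 0.7, 1.7, 0],
  [0, 1, 0, 0, 0],
  [0, 0, 0, 0, 0],
])

```text
time: 13.55
tool_pos: [0.5837, -0.3177, 0.2061]
ee_rot: [0.003, 0.957, -0.266]
wrist_force: [0.0, 0.3, -0.1]
width: 0.0942
```

Run:
```python
from h import *
T=np.array([.6223,-.3288,.150])
plan(T)
```

```text
t 13.55 p [ 0.5837 -0.3177  0.2061] q [-0.718 -0.07   1.655  0.301  1.013 -2.108] w 0.0942 F [ 0.   0.3 -0.1]
X [ 0.556 -0.151 -0.817] Y [0.265 0.964 0.002] Z [ 0.788 -0.218  0.576] unit 0.0223 0.0192
2 x [ 3.45 -0.03  0.02] total [ 6.9  -0.06  0.05]
```

Emit:
carry_out([
  [0, 2, 0, 0, 0],
  [0, 2, 0, 0, 0],
  [0, 1.5, 0, 0, 0],
  [0, 1, 0, 0, 0],
  [0, 0.4, 0, 0, 0],
  [0, 0, 0, 0, 0],
])

```text
time: 14.15
tool_pos: [0.6228, -0.3295, 0.1534]
ee_rot: [-0.0, 0.952, -0.27]
wrist_force: [-0.4, 0.4, 0.4]
width: 0.0943
```

Run:
```python
from h import *
T=np.array([.6223,-.3288,.150])
plan(T)
s=snap('wrist','w1.png')
```

```text
t 14.15 p [ 0.6228 -0.3295  0.1534] q [-0.684  0.047  1.648  0.305  0.892 -2.11 ] w 0.0943 F [-0.4  0.4  0.4]
X [ 0.559 -0.155 -0.815] Y [ 0.267  0.964 -0.   ] Z [ 0.785 -0.217  0.58 ] unit 0.0628 0.0142
1 x [ 0.24  0.06 -0.25] total [ 0.24  0.06 -0.25]
```

View pics/w1.png

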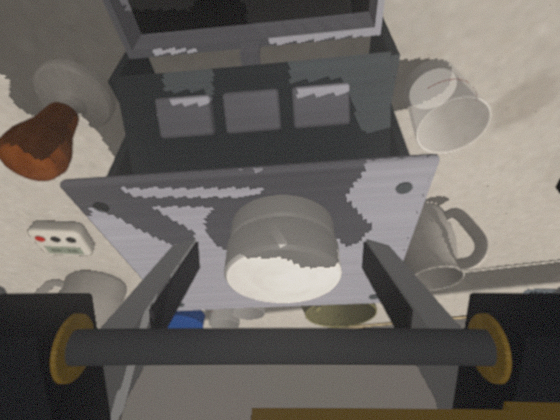

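The leveller sits between the open fingers at (283,260). Closing.

Emit:
carry_out([
  [0, 0.2, 0, -0.2, 0],
  [0, 0, 0, 0, 0],
  [1, 0, 0, 0, 0],
  [1, 0, 0, 0, 0],
  [1, 0, 0, 0, 0],
  [1, 0, 0, 0, 0],
  [1, 0, 0, 0, 0],
  [1, 0, 0, 0, 0],
  [1, 0, 0, 0, 0],
  [1, 0, 0, 0, 0],
  [1, 0, 0, 0, 0],
  [1, 0, 0, 0, 0],
])

```text
time: 15.4
tool_pos: [0.6226, -0.3292, 0.1511]
ee_rot: [-0.0, 0.951, -0.27]
wrist_force: [-0.8, 0.5, 1.3]
width: 0.0595
```

Run:
```python
from h import *
p,M=st()
# target leveller base centre: unit x=-0.065 -> same offset from TCP as now
plan(p+[0,0,.10],U(*( (p-O)@xu-.0512-.066, (p-O)@yu-.0159, .25)))
```

```text
t 15.4 p [ 0.6226 -0.3292  0.1511] q [-0.684  0.048  1.652  0.307  0.886 -2.112] w 0.0595 F [-0.8  0.5  1.3]
X [ 0.56  -0.155 -0.814] Y [ 0.267  0.964 -0.   ] Z [ 0.785 -0.217  0.581] unit 0.0625 0.0145
t 15.4 p [ 0.6226 -0.3292  0.1511] q [-0.684  0.048  1.652  0.307  0.886 -2.112] w 0.0595 F [-0.8  0.5  1.3]
X [ 0.56  -0.155 -0.814] Y [ 0.267  0.964 -0.   ] Z [ 0.785 -0.217  0.581] unit 0.0625 0.0145
3 x [-2.71 -0.    1.94] total [-8.14 -0.    5.81]
3 x [-2.2  -0.91 -3.14] total [-6.59 -2.73 -9.43]
```

Emit:
carry_out([
  [1, -1, 0, 0.7, 0],
  [1, -2, 0, 1.4, 0],
  [1, -2.7, 0, 1.9, 0],
  [1, -2.5, 0, 1.8, 0],
  [1, -1.6, -0.7, -2.3, 0],
  [1, -1.6, -0.7, -2.4, 0],
  [1, -1.6, -0.7, -2.4, 0],
  [1, -1.6, -0.7, -2.4, 0],
  [1, 0, 0, 0, 0],
  [1, 0, 0, 0, 0],
])

```text
time: 16.4
tool_pos: [0.5038, -0.3261, 0.2488]
ee_rot: [-0.001, 0.951, -0.273]
wrist_force: [0.2, -1.0, -1.8]
width: 0.0595
```

Run:
```python
from h import *
p,M=st()
T=U(.0625-.0512-.066,-.0014,.10)
plan(T,T-[0,0,.07],T-[0,0,.083])
s=snap('scene')
im=cv2.resize(s['image'][100:310,180:400],None,fx=2.8,fy=2.8,interpolation=2)
cv2.imwrite('pics/c5.png',im[...,::-1])
```

```text
t 16.4 p [ 0.5038 -0.3261  0.2488] q [-0.861 -0.226  1.708  0.361  1.149 -2.223] w 0.0595 F [ 0.2 -1.  -1.8]
X [ 0.559 -0.156 -0.814] Y [ 0.268  0.963 -0.001] Z [ 0.784 -0.218  0.581] unit -0.0551 -0.0027
t 16.4 p [ 0.5038 -0.3261  0.2488] q [-0.861 -0.226  1.708  0.361  1.149 -2.223] w 0.0595 F [ 0.2 -1.  -1.8]
X [ 0.559 -0.156 -0.814] Y [ 0.268  0.963 -0.001] Z [ 0.784 -0.218  0.581] unit -0.0551 -0.0027
4 x [ 3.03  0.04 -2.16] total [12.12  0.15 -8.62]
2 x [ 2.85  0.   -2.03] total [ 5.7   0.01 -4.07]
1 x [ 1.06  0.   -0.76] total [ 1.06  0.   -0.76]
```

View pics/c5.png

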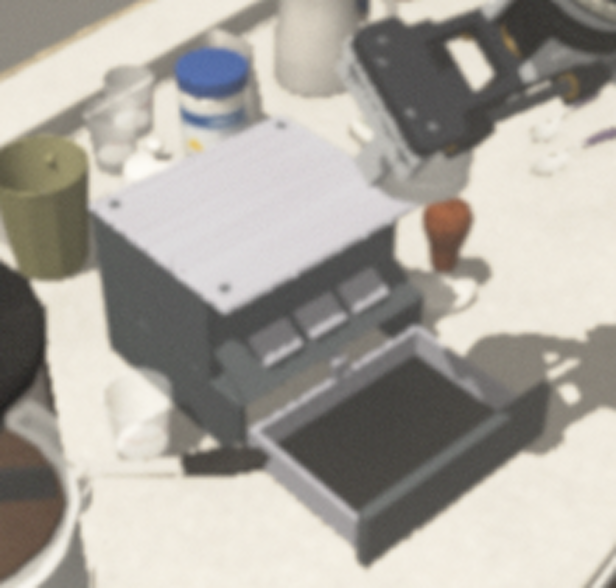

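Leveller is held level and the open drawer is empty below it. Lowering.

Emit:
carry_out([
  [1, 3, 0, -2.1, 0],
  [1, 3, 0, -2.1, 0],
  [1, 3, 0, -2.2, 0],
  [1, 3, 0.1, -2.2, 0],
  [1, 2, 0, -1.4, 0],
  [1, 1.7, 0, -1.2, 0],
  [1, 0, 0, 0, 0],
  [1, 0, 0, 0, 0],
])

```text
time: 17.25
tool_pos: [0.5053, -0.3247, 0.0556]
ee_rot: [0.0, 0.952, -0.269]
wrist_force: [1.4, -0.4, -1.8]
width: 0.0598
```

Run:
```python
from h import *
T=U(-.0547,-.0014,.0185)
plan(T)
```

```text
t 17.25 p [ 0.5053 -0.3247  0.0556] q [-0.857 -0.072  1.977  0.485  0.762 -2.432] w 0.0598 F [ 1.4 -0.4 -1.8]
X [ 0.559 -0.154 -0.814] Y [0.266 0.964 0.   ] Z [ 0.785 -0.217  0.58 ] unit -0.0538 -0.0011
1 x [ 2.97 -0.04 -2.23] total [ 2.97 -0.04 -2.23]
```

Emit:
carry_out([
  [1, 1, 0, -0.7, 0],
  [1, 1, 0, -0.7, 0],
  [1, 0.6, 0, -0.5, 0],
  [1, 0.3, 0, -0.2, 0],
  [1, 0, 0, 0, 0],
  [1, 0, 0, 0, 0],
])

```text
time: 17.85
tool_pos: [0.5044, -0.3249, 0.0199]
ee_rot: [-0.001, 0.951, -0.271]
wrist_force: [0.1, 0.1, -1.5]
width: 0.0598
```

Run:
```python
from h import *
T=U(-.0547,-.0014,.0170)
plan(T)
```

```text
t 17.85 p [ 0.5044 -0.3249  0.0199] q [-0.859 -0.02   2.012  0.533  0.686 -2.497] w 0.0598 F [ 0.1  0.1 -1.5]
X [ 0.56  -0.155 -0.814] Y [ 0.267  0.964 -0.   ] Z [ 0.785 -0.217  0.581] unit -0.0546 -0.0015
1 x [ 0.24  0.01 -0.18] total [ 0.24  0.01 -0.18]
```

Emit:
carry_out([
  [1, 0.1, 0, -0.1, 0],
  [1, 0.1, 0, -0.1, 0],
  [1, 0, 0, 0, 0],
  [1, 0, 0, 0, 0],
])

```text
time: 18.25
tool_pos: [0.5039, -0.3246, 0.0171]
ee_rot: [-0.001, 0.951, -0.271]
wrist_force: [0.1, -0.3, -1.8]
width: 0.0596
```

Run:
```python
from h import *
st()
```

```text
t 18.25 p [ 0.5039 -0.3246  0.0171] q [-0.859 -0.017  2.015  0.538  0.681 -2.504] w 0.0596 F [ 0.1 -0.3 -1.8]
X [ 0.56  -0.155 -0.814] Y [ 0.267  0.964 -0.   ] Z [ 0.785 -0.217  0.581] unit -0.0552 -0.0012
```

Emit:
carry_out([
  [1, 0.1, 0, -0.1, 0],
  [1, 0, 0, 0, 0],
  [1, 0, 0, 0, 0],
])

```text
time: 18.55
tool_pos: [0.5044, -0.3248, 0.017]
ee_rot: [-0.001, 0.949, -0.271]
wrist_force: [-1.6, 3.3, 5.2]
width: 0.0596
```

Run:
```python
from h import *
st()
```

```text
t 18.55 p [ 0.5044 -0.3248  0.017 ] q [-0.859 -0.016  2.016  0.541  0.678 -2.507] w 0.0596 F [-1.6  3.3  5.2]
X [ 0.561 -0.156 -0.813] Y [ 0.267  0.964 -0.001] Z [ 0.784 -0.216  0.582] unit -0.0546 -0.0014
```

Floor contact felt (5 N up). Release and retreat along the tool axis.

Emit:
carry_out([
  [0, 0, 0, 0, 0],
  [0, 0, 0, 0, 0],
  [0, 0, 0, 0, 0],
  [0, 0, 0, 0, 0],
  [0, 0, 0, 0, 0],
  [0, 0, 0, 0, 0],
  [0, -1.5, 0, 0, 0],
  [0, -3, 0, 0, 0],
  [0, -4, 0, 0, 0],
  [0, -4, 0, 0, 0],
  [1, -2, 0, 0, 0],
  [1, 0, 0, 0, 0],
  [1, 0, 0, 0, 0],
  [1, 0, 0, 0, 0],
  [1, 0, 0, 0, 0],
  [1, 0, 0, 0, 0],
  [1, 0, 0, 0, 0],
  [1, 0, 0, 0, 0],
  [1, 0, 0, 0, 0],
  [1, 0, 0, 0, 0],
])

```text
time: 20.55
tool_pos: [0.4225, -0.302, 0.1336]
ee_rot: [-0.001, 0.951, -0.27]
wrist_force: [-0.6, 0.1, 0.4]
width: 0.0176
```

Run:
```python
from h import *
st()
s=snap('scene')
im=cv2.resize(s['image'][100:310,180:400],None,fx=2.8,fy=2.8,interpolation=2)
cv2.imwrite('pics/c6.png',im[...,::-1])
```

```text
t 20.55 p [ 0.4225 -0.302   0.1336] q [-1.    -0.353  2.033  0.47   1.025 -2.458] w 0.0176 F [-0.6  0.1  0.4]
X [ 0.559 -0.155 -0.814] Y [ 0.267  0.964 -0.   ] Z [ 0.785 -0.217  0.581] unit -0.1392 0.0071
```

View pics/c6.png

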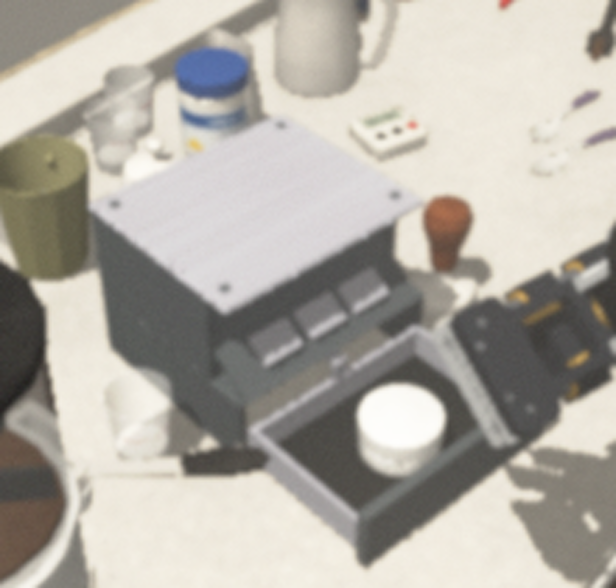

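Leveller stands upright on the drawer floor, released, with the fingers withdrawn. Joint 6 is near its limit, so I'll make a half turn first and then push the front.

Emit:
carry_out([
  [1, -3, 0, 0, 8.5],
  [1, 0, 0, 0, 8.5],
  [1, 0, 0, 0, 8.5],
  [1, 0, 0, 0, 8.5],
  [1, 0, 0, 0, 8.5],
  [1, 0, 0, 0, 8.5],
  [1, 0, 0, 0, 8.5],
  [1, 0, 0, 0, 8.5],
  [1, 0, 0, 0, 8.5],
  [1, 0, 0, 0, 8.5],
  [1, 0, 0, 0, 8.5],
  [1, 0, 0, 0, 8.5],
  [1, 0, 0, 0, 8.5],
  [1, 0, 0, 0, 8.5],
  [1, 0, 0, 0, 8.5],
  [1, 0, 0, 0, 8.5],
  [1, 0, 0, 0, 8.5],
  [1, 0, 0, 0, 8.5],
  [1, 0, 0, 0, 8.5],
  [1, 0, 0, 0, 8.5],
])

```text
time: 22.6
tool_pos: [0.4057, -0.2974, 0.1582]
ee_rot: [2.972, 0.951, -0.271]
wrist_force: [0.1, -1.1, -0.3]
width: 0.0005
```

Emit:
carry_out([
  [1, 0, 0, 0, 8],
  [1, 0, 0, 0, 0],
])

```text
time: 22.8
tool_pos: [0.4057, -0.2974, 0.1582]
ee_rot: [3.105, 0.951, -0.271]
wrist_force: [0.1, -0.8, 0.4]
width: 0.0004
```

Run:
```python
from h import *
plan(U(-.185,0,.12),U(-.175,0,.036),U(-.145,0,.036),U(-.0215,0,.036))
```

```text
t 22.8 p [ 0.4057 -0.2974  0.1582] q [-1.037 -0.412  2.022  0.468  1.103  0.647] w 0.0004 F [ 0.1 -0.8  0.4]
X [ 0.56  -0.155 -0.814] Y [-0.239 -0.971  0.021] Z [-0.794  0.183 -0.58 ] unit -0.1566 0.0087
2 x [0.76 0.49 2.24] total [1.52 0.99 4.48]
2 x [ 3.71 -0.12  2.03] total [ 7.42 -0.25  4.06]
1 x [ 1.73 -0.21 -2.44] total [ 1.73 -0.21 -2.44]
3 x [ 2.38 -0.29 -3.35] total [  7.14  -0.86 -10.04]
```

Emit:
carry_out([
  [1, 0.8, 0.5, 2.2, 0],
  [1, 0.8, 0.5, 2.2, 0],
  [1, 2.5, -0.1, 1.4, 0],
  [1, 2.5, -0.1, 1.3, 0],
  [1, 2.4, -0.1, 1.3, 0],
  [1, 0, 0, 0, 0],
])

```text
time: 23.4
tool_pos: [0.3862, -0.2996, 0.0316]
ee_rot: [3.115, 0.958, -0.261]
wrist_force: [-0.8, -0.3, -0.7]
width: 0.0005
```

Run:
```python
from h import *
plan(U(-.135,0,.036),U(-.03,0,.036),U(-.0175,0,.036))
```

```text
t 23.4 p [ 0.3862 -0.2996  0.0316] q [-1.095 -0.289  2.207  0.589  0.874  0.405] w 0.0005 F [-0.8 -0.3 -0.7]
X [ 0.556 -0.148 -0.818] Y [-0.236 -0.972  0.015] Z [-0.797  0.185 -0.575] unit -0.1754 0.0032
1 x [ 1.97  0.06 -3.57] total [ 1.97  0.06 -3.57]
3 x [ 2.01 -0.23 -2.86] total [ 6.02 -0.7  -8.58]
1 x [ 0.72 -0.08 -1.02] total [ 0.72 -0.08 -1.02]
```

Emit:
carry_out([
  [1, 1.2, -0.1, -1.6, 0],
  [1, 0.8, 0, -1.2, 0],
  [1, 0.3, 0, -0.5, 0],
  [1, 0.6, -0.1, -0.8, 0],
  [1, 0.6, -0.1, -0.8, 0],
  [1, 0.6, -0.1, -0.8, 0],
  [1, 0.6, -0.1, -0.8, 0],
  [1, 0.6, -0.1, -0.8, 0],
])

```text
time: 24.2
tool_pos: [0.4771, -0.3202, 0.037]
ee_rot: [3.1, 0.95, -0.276]
wrist_force: [-5.3, -1.8, 3.3]
width: 0.0007
```

Run:
```python
from h import *
plan(U(-.03,0,.036),U(-.0195,0,.036))
```

```text
t 24.2 p [ 0.4771 -0.3202  0.037 ] q [-0.903 -0.104  2.05   0.53   0.743  0.589] w 0.0007 F [-5.3 -1.8  3.3]
X [ 0.56  -0.159 -0.813] Y [-0.239 -0.971  0.024] Z [-0.793  0.181 -0.582] unit -0.0824 -0.0015
2 x [ 1.55 -0.26 -2.09] total [ 3.11 -0.51 -4.19]
1 x [ 0.61 -0.07 -0.85] total [ 0.61 -0.07 -0.85]
```

Emit:
carry_out([
  [1, 0.6, -0.1, -0.8, 0],
  [1, 0.6, -0.1, -0.8, 0],
  [1, 0.6, -0.1, -0.8, 0],
  [1, 0.6, -0.1, -0.8, 0],
  [1, 0.6, -0.1, -0.8, 0],
  [1, 0.3, 0, -0.4, 0],
  [1, 0.3, 0, -0.4, 0],
  [1, 0, 0, 0, 0],
])

```text
time: 25.0
tool_pos: [0.5364, -0.329, 0.0352]
ee_rot: [3.102, 0.95, -0.273]
wrist_force: [-6.9, -0.9, 4.5]
width: 0.0008
```

Run:
```python
from h import *
plan(U(-.0135,0,.036))
```

```text
t 25.0 p [ 0.5364 -0.329   0.0352] q [-0.808  0.017  1.939  0.483  0.693  0.699] w 0.0008 F [-6.9 -0.9  4.5]
X [ 0.56  -0.157 -0.814] Y [-0.238 -0.971  0.023] Z [-0.793  0.181 -0.581] unit -0.0224 -0.0001
1 x [ 0.45 -0.07 -0.77] total [ 0.45 -0.07 -0.77]
```

Emit:
carry_out([
  [1, 0.2, 0, -0.3, 0],
  [1, 0.2, 0, -0.3, 0],
  [1, 0.2, 0, -0.3, 0],
  [1, 0, 0, 0, 0],
])

```text
time: 25.4
tool_pos: [0.5449, -0.3306, 0.0348]
ee_rot: [3.103, 0.954, -0.271]
wrist_force: [-20.2, 4.0, 13.3]
width: 0.0007
```

Run:
```python
from h import *
st()
```

```text
t 25.4 p [ 0.5449 -0.3306  0.0348] q [-0.796  0.036  1.918  0.471  0.694  0.717] w 0.0007 F [-20.2   4.   13.3]
X [ 0.557 -0.155 -0.816] Y [-0.237 -0.971  0.022] Z [-0.796  0.181 -0.578] unit -0.0138 -0.0002
```

The end stop is felt: 20 N at the predicted position. Backing off to check.

Emit:
carry_out([
  [1, -0.3, 0, 0.4, 0],
  [1, -0.6, 0, 0.8, 0],
  [1, -1.2, 0, 1.6, 0],
  [1, -1.8, 0, 2.4, 0],
  [1, -3, 0, 1.5, 0],
  [1, -4, 0, 0, 0],
  [1, -4, 0, 0, 0],
  [1, -4, 0, 0, 0],
  [1, 0, 0, 0, 0],
  [1, 0, 0, 0, 0],
  [1, 0, 0, 0, 0],
  [1, 0, 0, 0, 0],
])

```text
time: 26.6
tool_pos: [0.3877, -0.288, 0.1469]
ee_rot: [3.111, 0.954, -0.266]
wrist_force: [-0.3, -0.1, -0.1]
width: 0.0007
```

Run:
```python
from h import *
st()
s=snap('scene');t=snap('top')
im=cv2.resize(s['image'][120:300,180:380],(400,360),interpolation=2)
im2=cv2.resize(t['image'][130:310,210:410],(400,360),interpolation=2)
cv2.imwrite('pics/c7.png',np.hstack([im,im2])[...,::-1])
```

```text
t 26.6 p [ 0.3877 -0.288   0.1469] q [-1.073 -0.454  2.07   0.483  1.119  0.609] w 0.0007 F [-0.3 -0.1 -0.1]
X [ 0.558 -0.152 -0.816] Y [-0.238 -0.971  0.018] Z [-0.795  0.184 -0.578] unit -0.176 0.0149
```

View pics/c7.png

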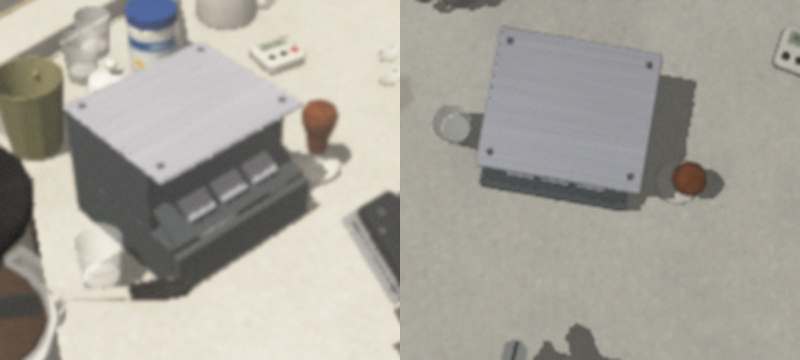

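Both views show the drawer shut and staying shut, with the tamper at (688,180) and the glass at (452,125) where they stood. The arm is clear, so I'm handing in.

```bash
python3 -c "
from h import *
robot.close_job()"
```

```text
the job is handed in; nothing more can be done
```

The leveller is in the drawer, the drawer is latched shut, and the job is handed in, at about 27 s on the robot's clock.

- **Tilt:** the moves can't tilt the tool directly. I got the 36° by pushing the arm past its reach limit in free space, then kept that orientation for the rest of the job.
- **Latch:** the left plate was rigid, reaching about 48 N on the wrist with no travel. The middle plate gave way at about 6 N, 4.6 mm in, and the drawer sprang fully out.
- **Leveller:** it was gripped at an opening of 59.5 mm and lowered until I felt about 5 N from the drawer floor. I then released it; the picture afterwards showed it upright in the drawer.
- **Closing:** I pushed the front to its end stop, about 20 N at the expected position. After I backed off, two camera views over half a second later showed the drawer shut and staying shut.
- **Bystanders:** the tamper and shot glass stand where they were, judged by eye in the views.

No check failed. I could not see the leveller once the drawer was shut; its state inside rests on the picture before closing and a gentle push of about 0.1 m/s.

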